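Uncover the chip and hold the loupe at focal height

TASK

Take the round dust cover off the chip on the inspection stage and set it down gently, upright, on the bench. Then pick up the loupe by its handle and finish while holding it in the gripper, still and level, with its lens centred over the chip and at the height shown by the tip of the stage's sliding pointer. The program ends with the loupe held in the air, touching nothing but the gripper; leave the chip, the pointer, the tip box, the tube rack and the jar as they are.

Things in the scene. Friction and masses are not known exactly. Their poses are not given: they have to be found in the camera images.
- loupe: Reading lens, 90 g: round black frame 64 mm across, 10 mm thick; black handle 16 mm wide, 14 mm thick, from 44 to 144 mm behind the lens centre. Origin: lens centre (mid-thickness); x from handle to lens, z the lens axis. It starts loose on its rest, tilted 0.3 rad: lens centre 85 mm above the bench, handle running down, roughly towards the robot. Balances 40 mm behind the lens centre.
- loupe_handle (a point): Point on the handle's centre line, 80 mm behind the lens centre, where it is free on both sides, above and below (about 45 mm from its underside to the rest's foot plate). Axes as loupe.
- rest: Fixed aluminium rest of the loupe on a white foot plate 200 x 80 x 6 mm (155 mm behind to 45 mm ahead of the origin). A sloping plate carries the lens frame, a low post with a lip the last 20 mm of the handle. Origin on the bench below the starting lens centre; x horizontal, from handle to lens. It stands left or right on the bench, the tip box on the other side.
- stage: Fixed grey inspection stage: plate 20 mm high, 120 mm wide (y), from 60 mm on the -x to 120 mm on the +x side of its origin, which lies on the bench below the middle of the area where the chip lies. An 8 mm steel post, top 170 mm above the bench, stands 100 mm to +x of the origin. +x faces more or less away from the robot.
- mark (a point): Tip of the horizontal steel pointer (3 mm thick, 6 mm wide) on a black 20 mm collar on the stage's post; the tip is 66 mm from the stage's centre and points to it. Its height above the bench (95 to 145 mm, set anew each time) is the focal height, where the lens centre must be. The collar slides if pushed with more than 4 N. z is up.
- chip: Flat rectangular glass chip 50 x 26 x 4 mm with four small ports, lying loose on the stage (20 g), up to 8 mm off the stage's centre along each axis, under the cover at the start. Origin at the middle of its underside, x along its length.
- cover: Round white plastic dust cover standing mouth down on the stage over the chip: outside 92 mm across, 28 mm high, walls 3 mm, hollow below; on its top a black cylindrical knob of 22 mm diameter and 30 mm height (total 58 mm). 90 g. Origin at the centre of its lower rim, z up.
- cover_knob (a point): Point on the knob's axis, 20 mm above the cover's top face, 10 mm below the knob's top (48 mm above the lower rim).
- tip_box: Bystander: red box of pipette tips 120 x 85 x 55 mm, loose, on the side of the bench without the loupe. Origin at the centre of its underside.
- rack: Bystander: white tube rack 80 x 155 x 48 mm with capped tubes up to 92 mm high, loose, farther out than the loupe and tip box. Origin at the centre of its underside, long side along y.
- jar: Bystander: closed jar 54 mm across, 75 mm high, loose, farther out than the loupe and tip box. Origin at the centre of its underside.

How it is judged:
By the outcome, as a careful person would: the job done as asked, in the order asked, and still so for the second after the job is handed in, while the arm keeps its last pose, push and grip.
It also fails if it takes over 61 s, if anything falls off the work surface, if the arm or the gripper's body presses on something with over 40 N, if the wrist force passes 120 N, or if a joint passes its speed limit or range.

ROBOT

A 7-joint arm with a two-finger parallel gripper is mounted at the origin on the work surface. World frame = base frame: x ahead of the robot, y to its left, z up, the work surface at z = 0. Lengths are in m, angles in rad, forces in N, time in s.
With the tool pointing down it reaches from about 0.4 to 0.85 m from the base axis. Payload 10.4 kg.
Tool frame: the origin (TCP) lies at the centre of the arm's flange, where the gripper is bolted on; the fingertips stand 173 mm ahead of it and the grasp point (between the pads) lies 155 mm ahead of it; z points along the fingers, y is the line along which they close (so a half turn about z gives the same grasp; the last joint's range is limited). The gripper opens to 85 mm and grips with 20 to 120 N. Pads are 22 mm wide; open, the fingers measure 114 mm over their backs; the gripper's body (76 mm by 85 mm) begins 54 mm behind the grasp point. The pads swing forward as they close: fully open they stand 13 mm farther back than shut.
Start: joints at [1.232, 0.332, -0.065, 1.46, 0.022, 1.35, -0.088], TCP at [0.194, -0.594, 0.405] pointing down, gripper open.
Joint ranges: [-2.6, 2.6], [-0.5, 2.12], [-1.47, 1.34], [0.16, 2.42], [-1.27, 4.41], [0.06, 2.06], [-2.6, 2.6]. Speed limits (rad/s): [2.22, 2.22, 2.79, 2.79, 3.14, 3.14, 3.14].

INTERFACE

Orientations are given as a unit quaternion [x, y, z, w].
In Python, from workcell import manip, viewer, finder gives the robot as it stands.
- The arm moves only by the tool arm_command, never from a script. Its argument "plan" is a list of rows, each an object with "dp": the shift along the tool's x, y, z in mm, a list of three; "spin": the turn about the tool's z in rad. A call has 1 to 5 rows; each row shifts and turns the commanded pose from where the row before left it, along the tool's axes as they then stand; what a row does not reach is not made up. A row lasts 1/10 s, in which the tool goes at most 50 mm and 8.59 degrees, less where a joint would pass 70% of its speed; a pose out of reach is approached as far as the arm can. A call is refused whole if a number of a shift passes 50 or a number of a turn 0.15, either way. A call with a gripper value outside its range is refused whole. "grip" is the closure, from -1 (fully open) to 1 (shut), set as the call begins (left out, the last holds). The fingers move at their own pace and stop on an object; "newtons" is the grip in N (left out, the last holds). Time passes only in rows, so rows that do not move let the fingers close. It gives the time, the measured TCP pose, the force, the opening and the grip force at its end, in the units of the state.
- manip.get_obs(): the state, without advancing time (a new reading comes with each control period).
- viewer.camera(name): name is "side" or "top"; returns the picture (480x640x3 uint8, blue, green, red); there is no depth.
- viewer.camera_params(name): a dict with "vertical_fov" (degrees; the focal length in pixels is half the picture's height over the tangent of half this angle, whatever the lens; pixels are square), "cx", "cy" (the principal point, pixels), "k1" (the pictures are not rectified: a ray, as slopes to the right and down, at radius r is drawn at 1 + k1 r^2 times it, then the intrinsics apply), "R" (3x3) and "t" (3): a world point X has camera coordinates R X + t. Camera axes: x right, y down, z forward; pixel columns grow to the right and rows downward; lengths in m; the calibration is good to about 2 mm. A picture is of the moment at which its call begins. camera_params takes no time and is no camera call.
- manip.hand_in(): hands the job in; it is judged then, once.
Trained networks look in the newest picture that a camera, given by its name, has taken for a name from the list of things; names that differ only in an ending like _2 or _b are one class to them, and where a whole thing is asked for, a point or a joint stands for the part that bears it (a point fixed in the world has none). Each returns a list of dicts, best first, with "score" (0 to 1); they miss things now and then, are a little off and sometimes report something else, mostly with a low value. They report only what shows in the picture. A call takes as long as a camera call.
- finder.find_in(camera, thing): "position" ([x, y, z] in m, in world coordinates, good to about 4 mm: the middle of the surface that is visible of it).
The state is a dict: "clock": time; "joint_pos": joint angles; "joint_velocities": joint speeds; "tau": joint torques, N m; "position": TCP position; "ee_rot": TCP orientation; "ft_force": force on the tool from outside, world axes, zero at the start; "torque": the same for the moment, N m; "grip_width": opening from 0.0 (shut) to 1.0 (fully open); "grasp_force": force on a finger pad.
Only numpy, scipy, OpenCV 4.12 (cv2) and the standard library are available. Lean on these libraries where they do the work, as an engineer would, in place of code of your own. Each camera call takes 0.05 s, during which the arm holds its last target. There are 200 camera calls.

## Working session

There is one attempt and no reset: what is moved stays moved. The work goes in short steps, Python scripts to look and compute and a tool call to move; the robot and the scene stay as the last step left them, time stands still between calls to the robot, and variables do not carry over. Pictures are saved under pics/ and viewed, at most 10 in all, crops included, and the job is handed in when it is done.

Besides the shell and the picture viewer there is one more tool, called in YAML: its name, and indented under it one key for each argument. arm_command: Moves the arm, as the interface text tells. Its arguments: {"type":"object","properties":{"plan":{"type":"array","items":{"type":"object","properties":{"dp":{"type":"array","items":{"type":"number"}},"spin":{"type":"number"}}}},"grip":{"type":"number"},"newtons":{"type":"number"}},"required":["plan"]}

```bash
mkdir -p pics; cat > h.py <<'E'
import numpy as np, cv2, json
from scipy.spatial.transform import Rotation as Ro
from workcell import manip, viewer, finder
def P(n):
    p=viewer.camera_params(n); f=240/np.tan(np.radians(p["vertical_fov"])/2)
    return p,f,np.array(p["R"]),np.array(p["t"])
def proj(n,X):
    p,f,R,t=P(n); c=R@np.array(X)+t; s=c[:2]/c[2]; s=s*(1+p["k1"]*(s@s)); return s*f+[p["cx"],p["cy"]]
def ray(n,uv):
    p,f,R,t=P(n); d=(np.array(uv,float)-[p["cx"],p["cy"]])/f; s=d.copy()
    for _ in range(20): s=d/(1+p["k1"]*(s@s))
    return -R.T@t, R.T@np.array([s[0],s[1],1])
def atz(n,uv,z):
    o,d=ray(n,uv); return o+d*(z-o[2])/d[2]
def tri(uvs):
    A=np.zeros((3,3));b=np.zeros(3)
    for n,uv in uvs:
        o,d=ray(n,uv); d=d/np.linalg.norm(d); M=np.eye(3)-np.outer(d,d); A+=M;b+=M@o
    return np.linalg.solve(A,b)
def st():
    o=manip.get_obs(); print(o["clock"],np.round(o["position"],4),np.round(o["ee_rot"],4),np.round(o["ft_force"],1),o["grip_width"],o["grasp_force"]); print(np.round(Ro.from_quat(o["ee_rot"]).as_matrix(),3).tolist()); return o
E
python3 - <<'E'
from h import *
o=st()
for c in("side","top"):
    cv2.imwrite(f"pics/{c}0.png",viewer.camera(c)); print(c,viewer.camera_params(c))
    for th in("cover_knob","cover","mark","loupe","loupe_handle","rest","stage","tip_box","rack","jar"):
        print(th,[(np.round(r["position"],3).tolist(),round(r["score"],2)) for r in finder.find_in(c,th)[:2]])
E
```

```text
0.0 [ 0.1941 -0.594   0.4039] [ 9.876e-01  1.573e-01 -2.000e-04 -7.000e-04] [-0.   0.1  0.5] 0.9940295943237987 0.0
[[0.951, 0.311, -0.001], [0.311, -0.951, 0.001], [-0.0, -0.001, -1.0]]
side {'vertical_fov': 49.59209741362901, 'cx': 325.5267794387467, 'cy': 238.86775807899176, 'k1': 0.040172431190635675, 'R': array([[ 0.87077205, -0.49139904,  0.01682301],
       [-0.2895846 , -0.54020196, -0.79014088],
       [ 0.39736229,  0.68316091, -0.61269436]]), 't': array([-0.5345117 ,  0.22241262,  0.66226019])}
cover_knob [([0.617, -0.008, 0.048], 0.81)]
cover [([0.614, -0.008, 0.049], 0.72)]
mark [([0.716, 0.013, 0.108], 0.51), ([0.679, -0.013, 0.018], 0.36)]
loupe [([0.482, 0.318, 0.074], 0.67)]
loupe_handle [([0.483, 0.322, 0.08], 0.91)]
rest []
stage [([0.676, -0.011, 0.017], 0.63)]
tip_box [([0.542, -0.295, 0.052], 0.7)]
rack [([0.705, 0.241, 0.047], 0.58)]
jar [([0.7, -0.23, 0.049], 0.92), ([0.717, 0.017, 0.112], 0.28)]
top {'vertical_fov': 50.6762831956932, 'cx': 313.1184589796879, 'cy': 236.91531691785576, 'k1': -0.07259313476606533, 'R': array([[-0.00560117, -0.99987659, -0.01467742],
       [-0.99185089,  0.00742323, -0.12718766],
       [ 0.12728092,  0.01384542, -0.99177007]]), 't': array([0.00239556, 0.57351949, 0.94337551])}
cover_knob [([0.62, 0.007, 0.048], 0.85)]
cover [([0.628, 0.001, 0.046], 0.79)]
mark []
loupe [([0.5, 0.326, 0.086], 0.76)]
loupe_handle [([0.497, 0.32, 0.086], 0.83)]
rest [([0.452, 0.309, 0.009], 0.69)]
stage [([0.683, 0.014, 0.021], 0.81)]
tip_box [([0.552, -0.27, 0.051], 0.61)]
rack [([0.709, 0.264, 0.046], 0.71)]
jar [([0.705, -0.216, 0.076], 0.83)]
```

View pics/side0.png

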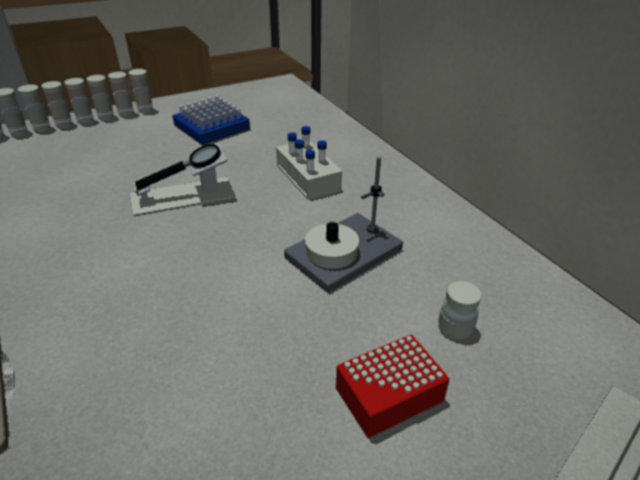

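View pics/top0.png

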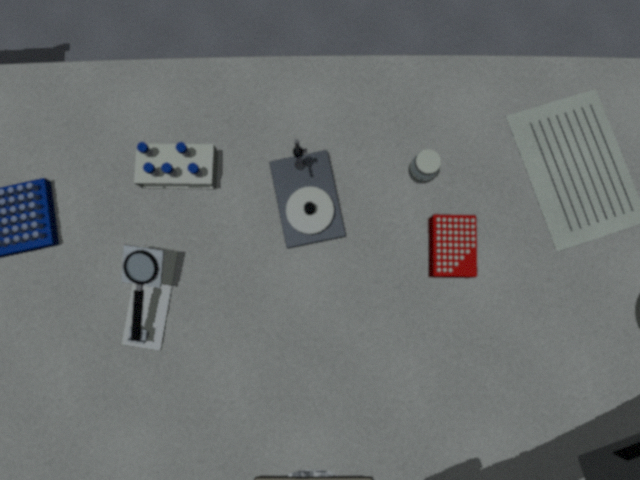

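The side view shows the knob at (332,231), the pointer and collar near (375,192), and the loupe lens at (205,155) with its handle end at (138,185). The top view shows the knob at (310,208), the stage corners at (270,162), (327,151), (346,236) and (288,248), the lens at (141,266) and the handle end at (137,338).

```bash
python3 - <<'E'
from h import *
a=cv2.imread("pics/side0.png")[145:275,275:410]; b=cv2.imread("pics/top0.png")[130:255,255:355]
c=cv2.imread("pics/side0.png")[135:220,125:240]; d=cv2.imread("pics/top0.png")[240:355,110:190]
def z(i,s):return cv2.resize(i,None,fx=s,fy=s,interpolation=cv2.INTER_CUBIC)
def pad(i): o=np.zeros((300,400,3),np.uint8); i=z(i,min(300/i.shape[0],400/i.shape[1])); o[:i.shape[0],:i.shape[1]]=i; return o
cv2.imwrite("pics/crop0.png",np.vstack([np.hstack([pad(a),pad(b)]),np.hstack([pad(c),pad(d)])]))
print("scales",[min(300/i.shape[0],400/i.shape[1]) for i in(a,b,c,d)])
C=[atz("top",u,.02) for u in((270,162),(327,151),(346,236),(288,248))]
print(np.round(C,3))
fw=((C[0]-C[3])+(C[1]-C[2]));yaw=np.arctan2(fw[1],fw[0]);m=np.mean(C,0)-.03*np.array([np.cos(yaw),np.sin(yaw),0])
print("stage yaw",yaw,"org",m)
print("knob",tri([("side",(332,231)),("top",(310,208))]))
L=tri([("side",(205,155)),("top",(141,266))]);H=tri([("side",(138,185)),("top",(137,338))]);print("lens",L,"hend",H,np.linalg.norm(L-H))
post=m+.1*np.array([np.cos(yaw),np.sin(yaw),0]);post[2]=.17;print(post,proj("side",post),proj("top",post))
E
```

```text
scales [2.3076923076923075, 2.4, 3.4782608695652173, 2.608695652173913]
[[ 0.728  0.085  0.02 ]
 [ 0.75  -0.03   0.02 ]
 [ 0.577 -0.066  0.02 ]
 [ 0.554  0.048  0.02 ]]
stage yaw 0.2050472244721842 org [0.62293044 0.00320305 0.02      ]
knob [0.62578962 0.00340058 0.06631134]
lens [0.5160369  0.31598403 0.08613029] hend [0.3821574  0.33401376 0.04542853] 0.1410865872151302
[0.72083558 0.02356439 0.17      ] [376.57331939 158.24486437] [296.9656821  141.92470887]
```

View pics/crop0.png

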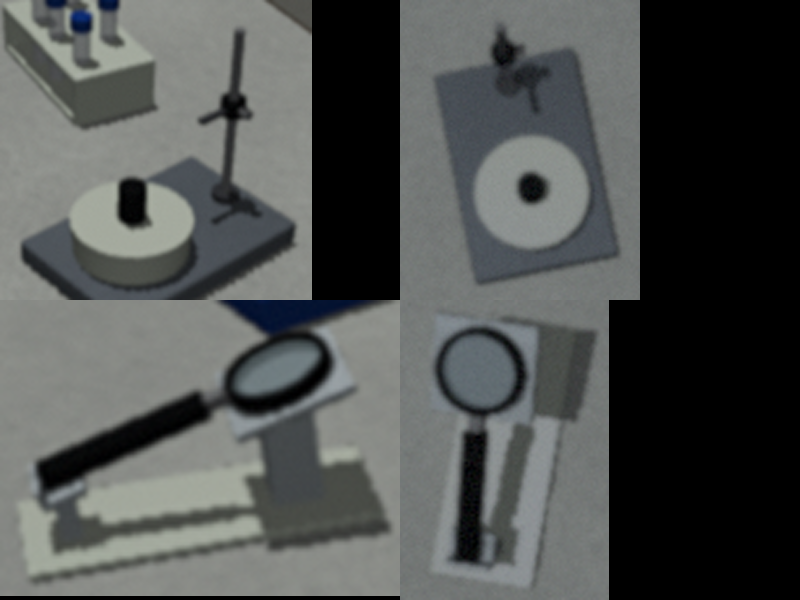

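The crop shows the pointer tip at side pixel (361.7,197.4). The pointer runs from the collar towards the stage centre, and the loupe tail sits on the low post.

```bash
cat >> h.py <<'E'
def go(target,yaw=None):
    """print remaining shift in tool axes (mm), and spin to make tool x point along yaw"""
    o=st(); M=Ro.from_quat(o["ee_rot"]).as_matrix(); print("dp mm",np.round(M.T@(np.array(target)-o["position"])*1000,1))
    if yaw is not None:
        y=np.arctan2(M[1,0],M[0,0]); print("spin",-(((yaw-y)+np.pi)%(2*np.pi)-np.pi),"yaw now",y)
E
python3 - <<'E'
from h import *
m=np.array([.624,.003,0]);yaw=.205
for c in(.062,.066,.070):
    tip=m+c*np.array([np.cos(yaw),np.sin(yaw),0]); o,d=ray("side",(361.7,197.4))
    k=((tip-o)[:2]@d[:2])/(d[:2]@d[:2]); print(c,"mark",tip,o+k*d)
for z in (.10,.11,.12,.13): print(z,proj("top",[tip[0],tip[1],z]))
go([.625,.003,.32])
E
```

```text
0.062 mark [0.68470178 0.01562116 0.        ] [0.68902108 0.01261869 0.10898108]
0.066 mark [0.68861802 0.01643543 0.        ] [0.69067855 0.0150031  0.10709136]
0.07 mark [0.69253427 0.0172497  0.        ] [0.69233603 0.01738751 0.10520164]
0.1 [302.15553565 168.54918608]
0.11 [301.95781802 167.1205941 ]
0.12 [301.75584113 165.6612139 ]
0.13 [301.54946666 164.17004504]
1.1 [ 0.1941 -0.5941  0.4047] [0.9876 0.1572 0.     0.    ] [ 0.3 -0.6 -0.5] 0.9975301799831554 0.0
[[0.951, 0.311, 0.0], [0.311, -0.951, -0.0], [0.0, 0.0, -1.0]]
dp mm [ 595.  -433.8   84.7]
```

arm_command:
  plan:
    - {"dp": [35,-25,0]}
    - {"dp": [35,-25,0]}
    - {"dp": [35,-25,0]}
    - {"dp": [35,-25,0]}
    - {"dp": [35,-25,0]}
  grip: -1

```text
invalid input at $.plan[0]: expected keys dp, spin
```

arm_command:
  plan:
    - {"dp": [35,-25,0]}
    - {"dp": [35,-25,0]}
    - {"dp": [35,-25,0]}
    - {"dp": [35,-25,0]}
    - {"dp": [35,-25,0]}

```text
invalid input at $.plan[0]: expected keys dp, spin
```

arm_command:
  plan:
    - {"dp": [35,-25,0]}
    - {"dp": [35,-25,0]}
    - {"dp": [35,-25,0]}
    - {"dp": [35,-25,0]}
    - {"dp": [0,0,0]}

```text
invalid input at $.plan[0]: expected keys dp, spin
```

```bash
python3 - <<'E'
from h import *
go([.625,.003,.32]); cv2.imwrite("pics/s1.png",viewer.camera("side"))
t=[]
for c in ("side",):
  for th in("cover_knob","mark"): print(th,finder.find_in(c,th)[:2])
E
```

```text
1.1 [ 0.1941 -0.5941  0.4047] [0.9876 0.1572 0.     0.    ] [ 0.3 -0.6 -0.5] 0.9975301799831554 0.0
[[0.951, 0.311, 0.0], [0.311, -0.951, -0.0], [0.0, 0.0, -1.0]]
dp mm [ 595.  -433.8   84.7]
cover_knob [{'position': [0.6172, -0.0086, 0.0477], 'score': 0.91}, {'position': [0.6977, -0.2338, 0.0491], 'score': 0.37}]
mark [{'position': [0.7171, 0.0162, 0.1153], 'score': 0.69}]
```

arm_command:
  plan:
    - {"dp": [35,-25,0],"spin": 0}
    - {"dp": [35,-25,0],"spin": 0}
    - {"dp": [35,-25,0],"spin": 0}
    - {"dp": [35,-25,0],"spin": 0}
    - {"dp": [35,-25,0],"spin": 0}
  grip: -1

```text
clock: 1.75
position: [0.3224, -0.4193, 0.4049]
ee_rot: [0.988, 0.157, 0.0, 0.0]
ft_force: [1.0, 0.4, -0.0]
grip_width: 1.003
grasp_force: 0.0
```

arm_command:
  plan:
    - {"dp": [35,-25,0],"spin": 0}
    - {"dp": [35,-25,0],"spin": 0}
    - {"dp": [35,-25,0],"spin": 0}
    - {"dp": [35,-25,0],"spin": 0}
    - {"dp": [35,-25,0],"spin": 0}

```text
clock: 2.25
position: [0.4499, -0.2462, 0.405]
ee_rot: [0.988, 0.157, 0.0, 0.0]
ft_force: [-0.3, -0.8, 0.3]
grip_width: 0.999
grasp_force: 0.0
```

arm_command:
  plan:
    - {"dp": [35,-25,0],"spin": 0}
    - {"dp": [35,-25,0],"spin": 0}
    - {"dp": [35,-25,0],"spin": 0}
    - {"dp": [35,-25,0],"spin": 0}
    - {"dp": [0,0,0],"spin": 0}

```text
clock: 2.75
position: [0.5534, -0.1031, 0.4048]
ee_rot: [0.987, 0.161, 0.001, -0.001]
ft_force: [-0.0, 0.1, 0.2]
grip_width: 0.997
grasp_force: 0.0
```

```bash
python3 - <<'E'
from h import *
go([.625,.003,.32])
E
```

```text
2.75 [ 0.5534 -0.1031  0.4048] [ 9.869e-01  1.614e-01  9.000e-04 -1.300e-03] [-0.   0.1  0.2] 0.9965568371427123 0.0
[[0.948, 0.319, 0.001], [0.319, -0.948, 0.003], [0.002, -0.002, -1.0]]
dp mm [101.5 -77.5  85.2]
```

arm_command:
  plan:
    - {"dp": [25,-19,0],"spin": 0}
    - {"dp": [25,-19,0],"spin": 0}
    - {"dp": [25,-19,20],"spin": 0}
    - {"dp": [26,-20,30],"spin": 0}
    - {"dp": [0,0,35],"spin": 0}

```text
clock: 3.25
position: [0.6246, 0.0, 0.3195]
ee_rot: [0.987, 0.16, 0.002, -0.001]
ft_force: [-0.2, -0.3, -1.6]
grip_width: 0.998
grasp_force: 0.0
```

```bash
python3 - <<'E'
from h import *
go([.625,.003,.227]); cv2.imwrite("pics/s1.png",viewer.camera("side"))
for c in ("side","top"):
  viewer.camera(c)
  for th in("cover_knob","cover"): print(c,th,finder.find_in(c,th)[:1])
E
```

```text
3.25 [0.6246 0.     0.3195] [ 0.9871  0.1599  0.0016 -0.0011] [-0.2 -0.3 -1.6] 0.9982967147318197 0.0
[[0.949, 0.316, 0.003], [0.316, -0.949, 0.003], [0.004, -0.002, -1.0]]
dp mm [ 1.  -2.5 92.5]
side cover_knob [{'position': [0.618, -0.0089, 0.0482], 'score': 0.61}]
side cover [{'position': [0.6123, -0.009, 0.0477], 'score': 0.91}]
top cover_knob []
top cover [{'position': [0.495, 0.3176, 0.0879], 'score': 0.36}]
```

View pics/s1.png

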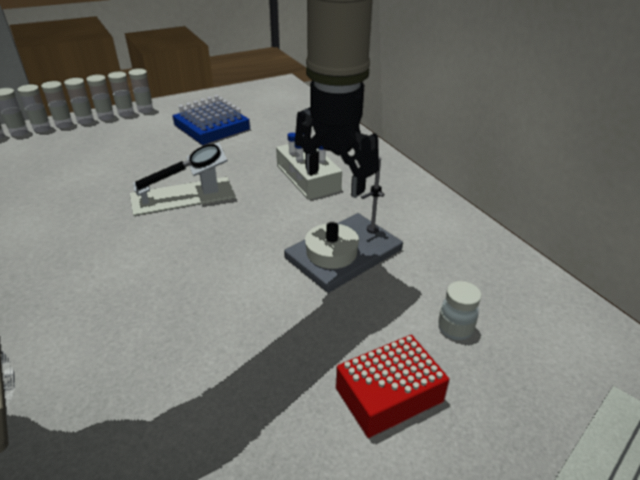

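The open fingers, at about (311,165) and (359,185), straddle the knob at (332,231) and are clear of the post. I'm descending now.

arm_command:
  plan:
    - {"dp": [0,-1,30],"spin": 0}
    - {"dp": [0,-1,30],"spin": 0}
    - {"dp": [0,0,20],"spin": 0}
    - {"dp": [0,0,12],"spin": 0}
    - {"dp": [0,0,0],"spin": 0}

```text
clock: 4.1
position: [0.6225, -0.0033, 0.2274]
ee_rot: [0.988, 0.157, -0.0, 0.0]
ft_force: [-0.2, 0.4, -0.1]
grip_width: 0.999
grasp_force: 0.0
```

arm_command:
  plan:
    - {"dp": [0,0,0],"spin": 0}
    - {"dp": [0,0,0],"spin": 0}
    - {"dp": [0,0,0],"spin": 0}
    - {"dp": [0,0,0],"spin": 0}
    - {"dp": [0,0,0],"spin": 0}
  grip: 1
  newtons: 40

```text
clock: 4.6
position: [0.6229, -0.0026, 0.2285]
ee_rot: [0.988, 0.157, 0.0, 0.0]
ft_force: [-0.5, -0.1, 5.0]
grip_width: 0.239
grasp_force: 39.0
```

arm_command:
  plan:
    - {"dp": [0,0,0],"spin": 0}
    - {"dp": [0,0,0],"spin": 0}
    - {"dp": [0,0,0],"spin": 0}

```text
clock: 4.9
position: [0.6229, -0.0026, 0.2285]
ee_rot: [0.988, 0.157, 0.0, 0.0]
ft_force: [-1.7, -0.6, 4.8]
grip_width: 0.241
grasp_force: 39.0
```

arm_command:
  plan:
    - {"dp": [0,0,-8],"spin": 0}
    - {"dp": [0,0,-15],"spin": 0}
    - {"dp": [0,0,-25],"spin": 0}
    - {"dp": [0,0,-25],"spin": 0}
    - {"dp": [0,0,0],"spin": 0}

```text
clock: 5.4
position: [0.6237, -0.0025, 0.3056]
ee_rot: [0.988, 0.157, 0.003, 0.001]
ft_force: [0.9, -0.9, -1.0]
grip_width: 0.241
grasp_force: 39.1
```

```bash
python3 - <<'E'
from h import *
go([.46,-.1,.30]); cv2.imwrite("pics/s2.png",viewer.camera("side"))
for th in("cover","chip","mark"): print(th,finder.find_in("side",th)[:1])
E
```

```text
5.4 [ 0.6237 -0.0025  0.3056] [9.876e-01 1.572e-01 3.200e-03 6.000e-04] [ 0.9 -0.9 -1. ] 0.2409641792464347 39.14811730384827
[[0.951, 0.311, 0.007], [0.311, -0.951, -0.0], [0.006, 0.002, -1.0]]
dp mm [-185.9   41.9    4.5]
cover [{'position': [0.615, -0.0205, 0.1258], 'score': 0.77}]
chip [{'position': [0.6199, 0.0012, 0.0226], 'score': 0.78}]
mark [{'position': [0.7132, 0.0164, 0.1112], 'score': 0.58}]
```

View pics/s2.png

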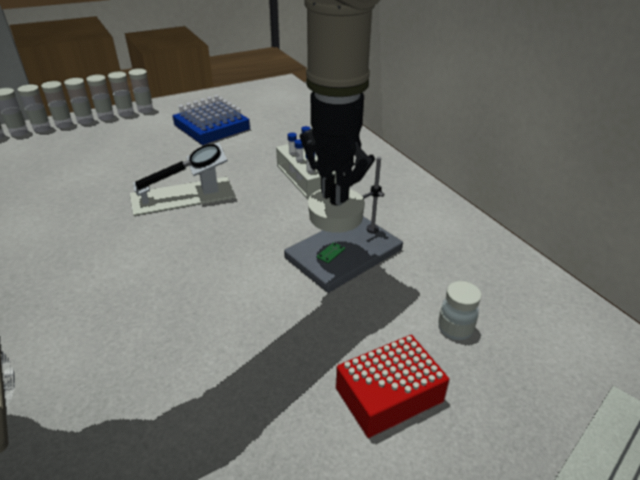

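The cover is lifted and sits upright at (336,208). The green chip is visible at (330,250). Next I carry the cover towards the robot.

arm_command:
  plan:
    - {"dp": [-18,4,0],"spin": 0}
    - {"dp": [-37,9,0],"spin": 0}
    - {"dp": [-45,11,0],"spin": 0}
    - {"dp": [-45,10,0],"spin": 0}
    - {"dp": [-40,8,0],"spin": 0}

```text
clock: 6.1
position: [0.4576, -0.1013, 0.2996]
ee_rot: [0.988, 0.157, -0.001, -0.0]
ft_force: [-1.4, -1.2, -0.1]
grip_width: 0.241
grasp_force: 39.2
```

arm_command:
  plan:
    - {"dp": [0,0,20],"spin": 0}
    - {"dp": [0,0,30],"spin": 0}
    - {"dp": [0,0,20],"spin": 0}
    - {"dp": [0,0,10],"spin": 0}
    - {"dp": [0,0,0],"spin": 0}

```text
clock: 6.6
position: [0.4592, -0.1, 0.2193]
ee_rot: [0.988, 0.157, -0.001, -0.001]
ft_force: [-0.4, 0.7, -1.3]
grip_width: 0.242
grasp_force: 39.2
```

```bash
python3 - <<'E'
from h import *
go([.46,-.1,.2085])
viewer.camera("top")
for th in("chip","mark","loupe","cover"): print(th,finder.find_in("top",th)[:1])
E
```

```text
6.6 [ 0.4592 -0.1     0.2193] [ 9.875e-01  1.574e-01 -1.400e-03 -8.000e-04] [-0.4  0.7 -1.3] 0.24177049439422832 39.224998354911804
[[0.95, 0.311, -0.003], [0.311, -0.95, 0.001], [-0.003, -0.002, -1.0]]
dp mm [ 0.8  0.3 10.8]
chip [{'position': [0.6224, -0.0024, 0.0208], 'score': 0.82}]
mark [{'position': [0.7147, 0.0176, 0.1073], 'score': 0.55}]
loupe [{'position': [0.5027, 0.3227, 0.0845], 'score': 0.96}]
cover [{'position': [0.474, -0.0651, 0.0365], 'score': 0.6}]
```

arm_command:
  plan:
    - {"dp": [0,0,4],"spin": 0}
    - {"dp": [0,0,3],"spin": 0}
    - {"dp": [0,0,1.5],"spin": 0}
    - {"dp": [0,0,1.5],"spin": 0}
    - {"dp": [0,0,0],"spin": 0}

```text
clock: 7.35
position: [0.4598, -0.1001, 0.2105]
ee_rot: [0.988, 0.157, -0.0, -0.0]
ft_force: [-0.3, -0.7, -1.0]
grip_width: 0.241
grasp_force: 39.2
```

arm_command:
  plan:
    - {"dp": [0,0,1],"spin": 0}
    - {"dp": [0,0,0],"spin": 0}

```text
clock: 7.55
position: [0.4599, -0.1002, 0.2096]
ee_rot: [0.988, 0.157, -0.0, 0.0]
ft_force: [0.0, -0.2, -1.9]
grip_width: 0.239
grasp_force: 39.2
```

arm_command:
  plan:
    - {"dp": [0,0,1],"spin": 0}
    - {"dp": [0,0,0],"spin": 0}

```text
clock: 7.75
position: [0.4598, -0.1001, 0.2086]
ee_rot: [0.988, 0.157, -0.0, 0.0]
ft_force: [-0.3, -0.6, -1.3]
grip_width: 0.244
grasp_force: 39.2
```

arm_command:
  plan:
    - {"dp": [0,0,0.7],"spin": 0}
    - {"dp": [0,0,0],"spin": 0}

```text
clock: 7.95
position: [0.4599, -0.1001, 0.2084]
ee_rot: [0.988, 0.157, -0.0, 0.0]
ft_force: [-3.3, 0.4, 5.3]
grip_width: 0.236
grasp_force: 39.9
```

arm_command:
  plan:
    - {"dp": [0,0,0],"spin": 0}
    - {"dp": [0,0,0],"spin": 0}
    - {"dp": [0,0,0],"spin": 0}
    - {"dp": [0,0,-20],"spin": 0}
    - {"dp": [0,0,-40],"spin": 0}
  grip: -1

```text
clock: 8.45
position: [0.4587, -0.1001, 0.2664]
ee_rot: [0.988, 0.157, -0.002, -0.001]
ft_force: [0.6, -0.7, 0.3]
grip_width: 0.996
grasp_force: 0.0
```

arm_command:
  plan:
    - {"dp": [0,0,-40],"spin": 0.1}
    - {"dp": [0,-30,-20],"spin": 0.12}
    - {"dp": [0,-40,0],"spin": 0.12}
    - {"dp": [0,-45,0],"spin": 0.12}
    - {"dp": [0,-20,0],"spin": 0}

```text
clock: 8.95
position: [0.453, 0.037, 0.3285]
ee_rot: [0.997, -0.072, 0.001, -0.0]
ft_force: [0.9, -0.0, 0.1]
grip_width: 1.001
grasp_force: 0.0
```

```bash
python3 - <<'E'
from h import *
go([.440,.326,.30],-.134); a=viewer.camera("side"); 
for th in("chip","mark","loupe","loupe_handle","cover"): print(th,finder.find_in("side",th)[:1])
b=viewer.camera("top")
for th in("cover","chip","loupe_handle","loupe"): print(th,finder.find_in("top",th)[:1])
cv2.imwrite("pics/s3.png",a);cv2.imwrite("pics/t3.png",b)
def z(i): return cv2.resize(i,(400,300),interpolation=cv2.INTER_CUBIC)
V=np.vstack([np.hstack([z(a[140:290,275:475]),z(b[130:280,230:430])]),np.hstack([z(a[130:250,110:270]),z(b[235:355,80:240])])])
cv2.imwrite("pics/c3.png",V)
E
```

```text
8.95 [0.453  0.037  0.3285] [ 9.974e-01 -7.200e-02  6.000e-04 -1.000e-04] [ 0.9 -0.   0.1] 1.0013296393996385 0.0
[[0.99, -0.144, 0.001], [-0.144, -0.99, 0.0], [0.001, -0.0, -1.0]]
dp mm [ -54.4 -284.2   28.6]
spin -0.010097882461024721 yaw now -0.1440978824610249
chip [{'position': [0.6199, -0.0008, 0.0222], 'score': 0.55}]
mark [{'position': [0.7167, 0.0174, 0.1115], 'score': 0.65}]
loupe [{'position': [0.4446, 0.3211, 0.0625], 'score': 0.8}]
loupe_handle [{'position': [0.4473, 0.3216, 0.0671], 'score': 0.61}]
cover [{'position': [0.4454, 0.3222, 0.0659], 'score': 0.56}]
cover [{'position': [0.4636, -0.103, 0.0215], 'score': 0.94}]
chip [{'position': [0.6249, -0.0041, 0.0197], 'score': 0.68}]
loupe_handle [{'position': [0.4942, 0.3192, 0.0862], 'score': 0.67}]
loupe [{'position': [0.4996, 0.3221, 0.084], 'score': 0.78}]
```

View pics/c3.png

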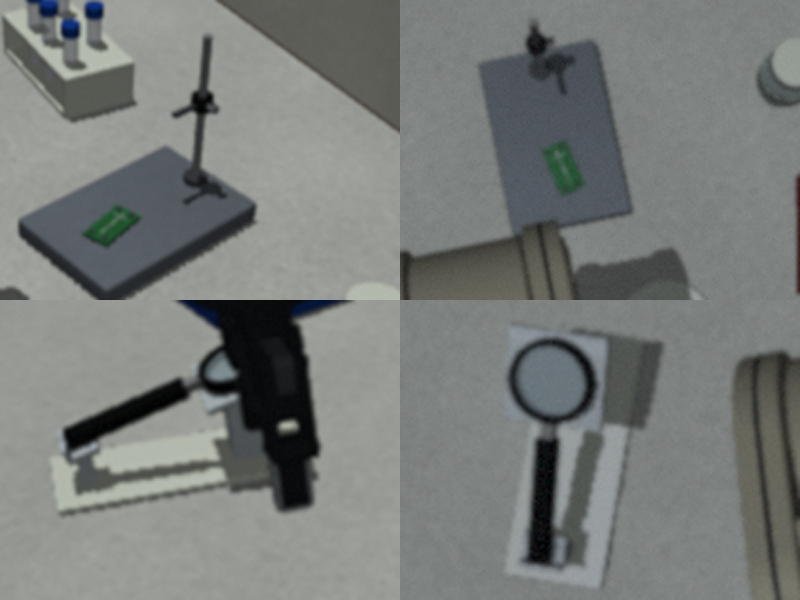

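The crop shows the chip bare on the stage, in side view at about (331,252), with the pointer tip at (362,197.5). The collar is at side (376,190.5) and top (298.5,151.5). The loupe is undisturbed, with its lens at top (141,267) and handle axis from (139,291) to (136,339).

```bash
python3 - <<'E'
from h import *
for n,f in(("side","s3"),("top","t3")):
    im=cv2.imread(f"pics/{f}.png").astype(int); g=((im[...,1]-im[...,2]>20)&(im[...,1]-im[...,0]>15)).astype(np.uint8)
    k,l,s,c=cv2.connectedComponentsWithStats(g); i=1+np.argmax(s[1:,4]); print(n,s[i],c[i],atz(n,c[i],.0235))
print("collar",tri([("side",(376,190.5)),("top",(298.5,151.5))]))
L=atz("top",(140.8,267),.088);A=atz("top",(138.8,291),.079);B=atz("top",(136,339),.05)
print(L,A,B,"yaw",np.arctan2(*(A-B)[1::-1]),np.arctan2(*(L-B)[1::-1]), np.linalg.norm(A-B))
E
```

```text
side [317 243  28  20 265] [330.26037736 252.28301887] [6.23054227e-01 5.28556687e-04 2.35000000e-02]
top [302 201  20  26 274] [311.07664234 213.47080292] [0.62184534 0.00259396 0.0235    ]
collar [0.72422205 0.02324838 0.10598577]
[0.51341422 0.3158213  0.088     ] [0.46956581 0.32133149 0.079     ] [0.3797171  0.33446905 0.05      ] yaw -0.1451898161565103 -0.13858351979522837 0.09532253856500539
```

arm_command:
  plan:
    - {"dp": [-9,-47,0],"spin": 0}
    - {"dp": [-9,-47,0],"spin": 0}
    - {"dp": [-9,-47,0],"spin": 0}
    - {"dp": [-9,-47,0],"spin": 0}
    - {"dp": [-9,-47,0],"spin": 0}

```text
clock: 10.0
position: [0.4424, 0.2736, 0.3281]
ee_rot: [0.997, -0.072, 0.0, 0.0]
ft_force: [1.1, -0.2, 0.8]
grip_width: 1.003
grasp_force: 0.0
```

arm_command:
  plan:
    - {"dp": [-9,-49,0],"spin": 0}
    - {"dp": [0,0,20],"spin": 0}
    - {"dp": [0,0,0],"spin": 0}

```text
clock: 10.3
position: [0.4395, 0.3227, 0.3058]
ee_rot: [0.998, -0.07, -0.002, 0.001]
ft_force: [-0.3, -0.5, -0.5]
grip_width: 0.998
grasp_force: 0.0
```

```bash
python3 - <<'E'
from h import *
go([.439,.3266,.219],-.142)
E
```

```text
10.3 [0.4395 0.3227 0.3058] [ 0.9975 -0.07   -0.0016  0.001 ] [-0.3 -0.5 -0.5] 0.9979440102697131 0.0
[[0.99, -0.14, -0.003], [-0.14, -0.99, -0.002], [-0.003, 0.002, -1.0]]
dp mm [-0.7 -4.  86.8]
spin 0.001817646264745676 yaw now -0.14018235373525453
```

arm_command:
  plan:
    - {"dp": [0,-3,25],"spin": 0}
    - {"dp": [0,-1,25],"spin": 0}
    - {"dp": [0,0,22],"spin": 0}
    - {"dp": [0,0,14],"spin": 0}
    - {"dp": [0,0,0],"spin": 0}

```text
clock: 10.8
position: [0.4414, 0.324, 0.2207]
ee_rot: [0.997, -0.073, -0.001, 0.001]
ft_force: [1.2, -0.9, 0.9]
grip_width: 1.001
grasp_force: 0.0
```

```bash
python3 - <<'E'
from h import *
go([.439,.3266,.219],-.142); cv2.imwrite("pics/s4.png",cv2.resize(viewer.camera("side")[100:260,90:310],(800,582)))
E
```

```text
10.8 [0.4414 0.324  0.2207] [ 0.9973 -0.0728 -0.001   0.0014] [ 1.2 -0.9  0.9] 1.000605711592603 0.0
[[0.989, -0.145, -0.002], [-0.145, -0.989, -0.003], [-0.002, 0.003, -1.0]]
dp mm [-2.7 -2.2  1.7]
spin -0.0037181470839189323 yaw now -0.14571814708391903
```

View pics/s4.png

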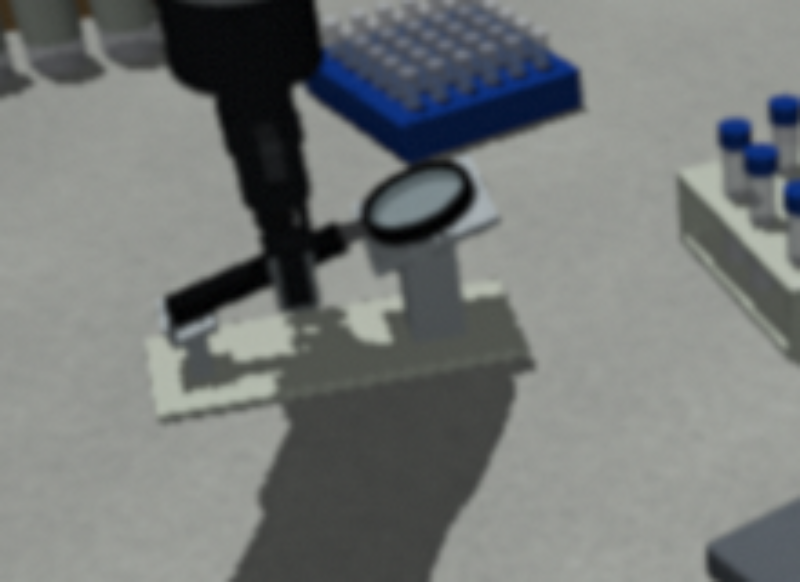

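The near finger, at crop (297,270), covers the handle mid-length, so the handle is between the fingers. I'm closing with light force so the handle can pivot later.

arm_command:
  plan:
    - {"dp": [-2,-2,1],"spin": 0}
    - {"dp": [0,0,0],"spin": 0}
    - {"dp": [0,0,0],"spin": 0}
    - {"dp": [0,0,0],"spin": 0}
    - {"dp": [0,0,0],"spin": 0}
  grip: 1
  newtons: 25

```text
clock: 11.35
position: [0.4395, 0.3283, 0.2214]
ee_rot: [0.997, -0.071, 0.0, -0.0]
ft_force: [0.4, 1.3, 2.7]
grip_width: 0.183
grasp_force: 25.0
```

arm_command:
  plan:
    - {"dp": [0,0,0],"spin": 0}
    - {"dp": [0,0,-5],"spin": 0}
    - {"dp": [0,0,-10],"spin": 0}
    - {"dp": [0,0,-25],"spin": 0}
    - {"dp": [0,0,-25],"spin": 0}

```text
clock: 11.85
position: [0.4392, 0.3282, 0.287]
ee_rot: [0.997, -0.071, -0.0, 0.0]
ft_force: [0.1, 0.8, -0.8]
grip_width: 0.183
grasp_force: 24.8
```

arm_command:
  plan:
    - {"dp": [0,0,-35],"spin": 0}
    - {"dp": [0,0,-20],"spin": 0}
    - {"dp": [0,0,0],"spin": 0}

```text
clock: 12.15
position: [0.4398, 0.329, 0.3449]
ee_rot: [0.997, -0.071, 0.002, -0.002]
ft_force: [0.4, 0.4, -1.2]
grip_width: 0.182
grasp_force: 24.9
```

```bash
python3 - <<'E'
from h import *
st(); cv2.imwrite("pics/s5.png",viewer.camera("side"));cv2.imwrite("pics/t5.png",viewer.camera("top"))
a=cv2.imread("pics/s5.png")[60:260,90:310];b=cv2.imread("pics/t5.png")[190:390,20:240]
cv2.imwrite("pics/c5.png",np.hstack([cv2.resize(i,(400,364),interpolation=cv2.INTER_CUBIC) for i in(a,b)]))
E
```

```text
12.15 [0.4398 0.329  0.3449] [ 0.9975 -0.0713  0.0023 -0.0017] [ 0.4  0.4 -1.2] 0.1821484838523404 24.92389887571335
[[0.99, -0.142, 0.005], [-0.142, -0.99, 0.003], [0.004, -0.004, -1.0]]
```

View pics/c5.png

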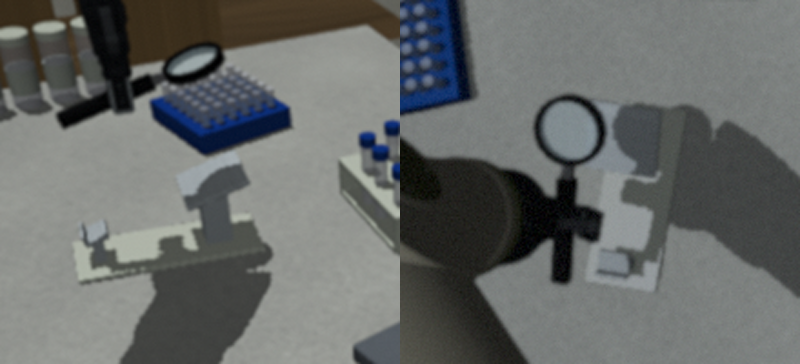

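The loupe is held, still tilted about 0.3 rad, with its lens at side (196,95) and tail at (125,125). The tool can't tilt, so I'll level the loupe by pressing its tail lightly onto the stage's free corner, with the fingers beside the stage.

```bash
python3 - <<'E'
from h import *
go([.5607,.0766,.30],1.776); print(np.round(manip.get_obs()["joint_pos"],3))
L=tri([("side",(196,94.6)),("top",(113.5,261))]);T=tri([("side",(125,125)),("top",(109,343))]);print(L,T,np.linalg.norm(L-T))
E
```

```text
12.25 [0.4393 0.3282 0.3413] [ 9.975e-01 -7.140e-02  4.000e-04 -1.000e-04] [-0.9 -0.2 -1.2] 0.18199601988880415 24.92473840713501
[[0.99, -0.142, 0.001], [-0.142, -0.99, 0.0], [0.001, -0.0, -1.0]]
dp mm [156.  231.8  41.4]
spin -1.9188263432249215 yaw now -0.1428263432249216
[-0.285  0.25  -0.505  1.728  0.13   1.196 -2.538]
[0.51559706 0.31716272 0.20957549] [0.38376556 0.3358453  0.17004973] 0.13889157079142472
```

arm_command:
  plan:
    - {"dp": [0,0,0],"spin": -0.08}
    - {"dp": [0,0,0],"spin": -0.13}
    - {"dp": [0,0,0],"spin": -0.14}
    - {"dp": [0,0,0],"spin": -0.14}
    - {"dp": [0,0,0],"spin": -0.14}

```text
clock: 12.75
position: [0.4391, 0.3279, 0.3396]
ee_rot: [0.97, 0.244, -0.001, 0.0]
ft_force: [-1.0, -0.8, -1.5]
grip_width: 0.178
grasp_force: 24.9
```

arm_command:
  plan:
    - {"dp": [0,0,0],"spin": -0.14}
    - {"dp": [0,0,0],"spin": -0.14}
    - {"dp": [0,0,0],"spin": -0.14}
    - {"dp": [0,0,0],"spin": -0.14}
    - {"dp": [0,0,0],"spin": -0.14}

```text
clock: 13.25
position: [0.4391, 0.328, 0.3396]
ee_rot: [0.827, 0.562, -0.001, -0.0]
ft_force: [0.4, 0.0, -1.4]
grip_width: 0.178
grasp_force: 24.9
```

arm_command:
  plan:
    - {"dp": [0,0,0],"spin": -0.14}
    - {"dp": [0,0,0],"spin": -0.14}
    - {"dp": [0,0,0],"spin": -0.14}
    - {"dp": [0,0,0],"spin": -0.13}
    - {"dp": [0,0,0],"spin": 0}

```text
clock: 13.75
position: [0.4392, 0.3279, 0.3398]
ee_rot: [0.645, 0.764, -0.001, -0.0]
ft_force: [-0.3, -0.7, -1.4]
grip_width: 0.178
grasp_force: 24.9
```

```bash
python3 - <<'E'
from h import *
go([.5607,.0766,.30],1.776); print(np.round(manip.get_obs()["joint_pos"],3))
E
```

```text
13.75 [0.4392 0.3279 0.3398] [ 6.451e-01  7.641e-01 -1.000e-03 -4.000e-04] [-0.3 -0.7 -1.4] 0.17764106688532946 24.862310886383057
[[-0.168, 0.986, -0.002], [0.986, 0.168, -0.001], [-0.001, -0.002, -1.0]]
dp mm [-268.1   77.7   39.8]
spin -0.036685009947886815 yaw now 1.7393149900521132
[-0.081  0.297 -0.751  1.719  0.214  1.212 -0.718]
```

arm_command:
  plan:
    - {"dp": [-30,9,0],"spin": -0.036}
    - {"dp": [-45,11,0],"spin": 0}
    - {"dp": [-47,12,0],"spin": 0}
    - {"dp": [-47,12,0],"spin": 0}
    - {"dp": [-47,12,0],"spin": 0}

```text
clock: 14.25
position: [0.537, 0.1255, 0.3404]
ee_rot: [0.634, 0.774, -0.0, -0.0]
ft_force: [0.9, 0.5, 0.1]
grip_width: 0.182
grasp_force: 24.9
```

arm_command:
  plan:
    - {"dp": [-40,9,20],"spin": 0}
    - {"dp": [-10,3,30],"spin": 0}
    - {"dp": [0,0,30],"spin": 0}
    - {"dp": [0,0,20],"spin": 0}
    - {"dp": [0,0,0],"spin": 0}

```text
clock: 14.75
position: [0.5571, 0.0803, 0.2375]
ee_rot: [0.633, 0.774, -0.002, -0.002]
ft_force: [-0.0, -1.0, -1.0]
grip_width: 0.183
grasp_force: 24.9
```

```bash
python3 - <<'E'
from h import *
go([.5607,.0766,.215],1.776); a=viewer.camera("side")
cv2.imwrite("pics/s6.png",cv2.resize(a[110:330,230:450],(560,560),interpolation=cv2.INTER_CUBIC))
E
```

```text
14.75 [0.5571 0.0803 0.2375] [ 0.6335  0.7738 -0.0022 -0.0023] [-0. -1. -1.] 0.18301605774219842 24.850223064422607
[[-0.197, 0.98, -0.006], [0.98, 0.197, -0.001], [0.001, -0.006, -1.0]]
dp mm [-4.4  3.  22.5]
spin -0.0064465514323268636 yaw now 1.7695534485676734
```

View pics/s6.png

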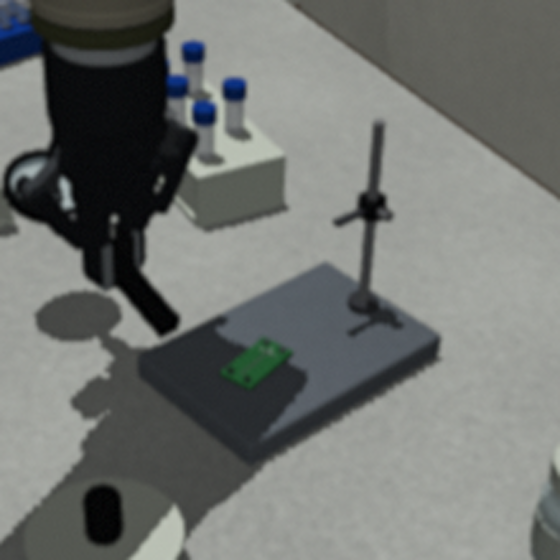

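The view shows the tail at crop (170,325), above the stage's near-left corner and clear of the chip at (257,362). I'm lowering in small steps and watching the force.

arm_command:
  plan:
    - {"dp": [-2,3,12],"spin": 0}
    - {"dp": [-2,0,12],"spin": 0}
    - {"dp": [0,0,4],"spin": 0}
    - {"dp": [0,0,3],"spin": 0}
    - {"dp": [0,0,0],"spin": 0}
  newtons: 20

```text
clock: 15.3
position: [0.5621, 0.0776, 0.2098]
ee_rot: [0.632, 0.775, -0.0, -0.0]
ft_force: [0.8, 0.8, -0.2]
grip_width: 0.183
grasp_force: 24.9
```

arm_command:
  plan:
    - {"dp": [0,0,2],"spin": 0}
    - {"dp": [0,0,2],"spin": 0}
    - {"dp": [0,0,0],"spin": 0}

```text
clock: 15.6
position: [0.5622, 0.0775, 0.2059]
ee_rot: [0.632, 0.775, -0.0, 0.0]
ft_force: [-0.3, -0.8, -0.8]
grip_width: 0.179
grasp_force: 24.9
```

arm_command:
  plan:
    - {"dp": [0,0,2],"spin": 0}
    - {"dp": [0,0,2],"spin": 0}
    - {"dp": [0,0,0],"spin": 0}
  grip: 1
  newtons: 20

```text
clock: 15.9
position: [0.5623, 0.078, 0.2021]
ee_rot: [0.632, 0.775, 0.0, 0.0]
ft_force: [-1.7, 2.7, 3.4]
grip_width: 0.183
grasp_force: 25.3
```

arm_command:
  plan:
    - {"dp": [0,0,2],"spin": 0}
    - {"dp": [0,0,2],"spin": 0}
    - {"dp": [0,0,0],"spin": 0}

```text
clock: 16.2
position: [0.5623, 0.0776, 0.1979]
ee_rot: [0.632, 0.775, 0.0, 0.0]
ft_force: [0.7, 2.6, 4.0]
grip_width: 0.184
grasp_force: 25.3
```

arm_command:
  plan:
    - {"dp": [0,0,2],"spin": 0}
    - {"dp": [0,0,2],"spin": 0}
    - {"dp": [0,0,2],"spin": 0}
    - {"dp": [0,0,0],"spin": 0}

```text
clock: 16.6
position: [0.5622, 0.0774, 0.1916]
ee_rot: [0.632, 0.775, -0.0, -0.0]
ft_force: [-0.1, 1.8, 2.1]
grip_width: 0.179
grasp_force: 25.2
```

arm_command:
  plan:
    - {"dp": [0,0,2],"spin": 0}
    - {"dp": [0,0,0],"spin": 0}

```text
clock: 16.8
position: [0.5622, 0.0774, 0.1898]
ee_rot: [0.632, 0.775, -0.0, 0.0]
ft_force: [-0.1, 1.5, 2.9]
grip_width: 0.185
grasp_force: 25.3
```

arm_command:
  plan:
    - {"dp": [0,0,1],"spin": 0}
    - {"dp": [0,0,0],"spin": 0}

```text
clock: 17.0
position: [0.5622, 0.0775, 0.1889]
ee_rot: [0.632, 0.775, -0.0, 0.0]
ft_force: [0.0, 1.8, 3.3]
grip_width: 0.184
grasp_force: 25.4
```

arm_command:
  plan:
    - {"dp": [0,0,1],"spin": 0}
    - {"dp": [0,0,0],"spin": 0}

```text
clock: 17.2
position: [0.5622, 0.0775, 0.1879]
ee_rot: [0.632, 0.775, -0.0, -0.0]
ft_force: [-0.2, 2.2, 2.8]
grip_width: 0.182
grasp_force: 25.4
```

arm_command:
  plan:
    - {"dp": [0,0,1],"spin": 0}
    - {"dp": [0,0,0],"spin": 0}

```text
clock: 17.4
position: [0.5622, 0.0775, 0.1868]
ee_rot: [0.632, 0.775, -0.0, -0.0]
ft_force: [-0.9, 1.7, 3.2]
grip_width: 0.182
grasp_force: 25.4
```

arm_command:
  plan:
    - {"dp": [0,0,1],"spin": 0}
    - {"dp": [0,0,0],"spin": 0}

```text
clock: 17.6
position: [0.5622, 0.0775, 0.186]
ee_rot: [0.632, 0.775, -0.0, 0.0]
ft_force: [-0.6, 1.9, 2.8]
grip_width: 0.187
grasp_force: 25.5
```

arm_command:
  plan:
    - {"dp": [0,0,1],"spin": 0}
    - {"dp": [0,0,0],"spin": 0}

```text
clock: 17.8
position: [0.5622, 0.0777, 0.1852]
ee_rot: [0.632, 0.775, 0.0, 0.0]
ft_force: [-2.2, 1.7, 5.9]
grip_width: 0.183
grasp_force: 26.0
```

arm_command:
  plan:
    - {"dp": [0,0,1],"spin": 0}
    - {"dp": [0,0,0],"spin": 0}

```text
clock: 18.0
position: [0.5622, 0.0778, 0.1843]
ee_rot: [0.632, 0.775, 0.0, 0.0]
ft_force: [-2.2, 2.2, 7.5]
grip_width: 0.182
grasp_force: 26.3
```

```bash
python3 - <<'E'
from h import *
st(); cv2.imwrite("pics/s7.png",viewer.camera("side"));cv2.imwrite("pics/t7.png",viewer.camera("top"))
a=cv2.imread("pics/s7.png")[130:330,210:430];b=cv2.imread("pics/t7.png")[130:330,170:390]
cv2.imwrite("pics/c7.png",np.hstack([cv2.resize(i,(400,364),interpolation=cv2.INTER_CUBIC) for i in(a,b)]))
E
```

```text
18.0 [0.5622 0.0778 0.1843] [6.32e-01 7.75e-01 1.00e-04 0.00e+00] [-2.2  2.2  7.5] 0.18193740816226464 26.285938024520874
[[-0.201, 0.98, 0.0], [0.98, 0.201, 0.0], [0.0, 0.0, -1.0]]
```

View pics/c7.png

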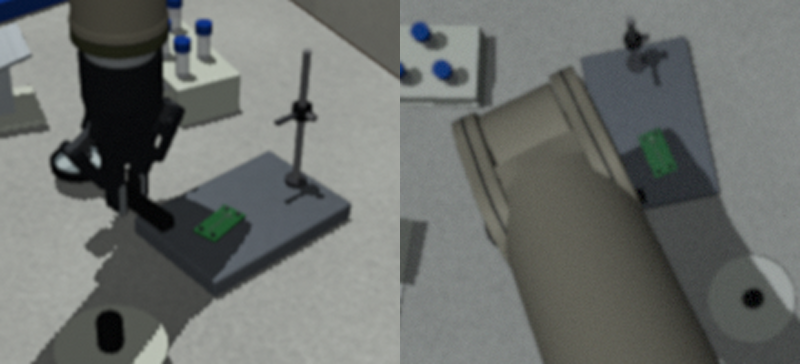

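The tail now lies flat on the stage, away from the chip: side crop handle (150,213), chip (220,222). The force has started to climb, which fits a flush handle. I'll press one more millimetre, then lift.

arm_command:
  plan:
    - {"dp": [0,0,1],"spin": 0}
    - {"dp": [0,0,0],"spin": 0}

```text
clock: 18.3
position: [0.5622, 0.0779, 0.1834]
ee_rot: [0.632, 0.775, 0.0, -0.0]
ft_force: [-2.9, 2.8, 7.9]
grip_width: 0.183
grasp_force: 26.5
```

arm_command:
  plan:
    - {"dp": [0,0,-3],"spin": 0}
    - {"dp": [0,0,-10],"spin": 0}
    - {"dp": [0,0,-25],"spin": 0}
    - {"dp": [0,0,-40],"spin": 0}
    - {"dp": [0,0,-45],"spin": 0}
  grip: 1
  newtons: 40

```text
clock: 18.8
position: [0.5616, 0.077, 0.3067]
ee_rot: [0.632, 0.775, -0.001, -0.001]
ft_force: [1.0, 0.0, -0.7]
grip_width: 0.179
grasp_force: 42.3
```

```bash
python3 - <<'E'
from h import *
d=np.array([-.2,.98]); t=np.array([.6225,.0015])-.08*d
go([*t,.2646+.04])
E
```

```text
18.8 [0.5616 0.077  0.3067] [ 0.6322  0.7748 -0.0009 -0.0008] [ 1.   0.  -0.7] 0.17932605322658488 42.31973111629486
[[-0.201, 0.98, -0.002], [0.98, 0.201, -0.0], [0.0, -0.003, -1.0]]
dp mm [-166.2   44.4    2. ]
```

arm_command:
  plan:
    - {"dp": [-25,7,0],"spin": 0}
    - {"dp": [-40,11,0],"spin": 0}
    - {"dp": [-45,12,0],"spin": 0}
    - {"dp": [-36,10,0],"spin": 0}
    - {"dp": [-20,5,0],"spin": 0}

```text
clock: 19.3
position: [0.6402, -0.0807, 0.306]
ee_rot: [0.634, 0.774, -0.001, 0.0]
ft_force: [0.1, 0.4, -1.3]
grip_width: 0.176
grasp_force: 42.4
```

arm_command:
  plan:
    - {"dp": [0,0,15],"spin": 0}
    - {"dp": [0,0,10],"spin": 0}
    - {"dp": [0,0,0],"spin": 0}
    - {"dp": [0,0,0],"spin": 0}

```text
clock: 19.7
position: [0.6393, -0.0747, 0.2809]
ee_rot: [0.631, 0.776, -0.0, -0.0]
ft_force: [0.2, -1.2, -0.7]
grip_width: 0.176
grasp_force: 42.4
```

```bash
python3 - <<'E'
from h import *
st(); cv2.imwrite("pics/s8.png",viewer.camera("side"));
for th in("loupe","loupe_handle","mark","chip"): print(th,finder.find_in("side",th)[:1])
cv2.imwrite("pics/t8.png",viewer.camera("top"))
for th in("loupe","loupe_handle","mark","chip"): print(th,finder.find_in("top",th)[:1])
a=cv2.imread("pics/s8.png")[120:300,250:450];b=cv2.imread("pics/t8.png")[110:290,220:420]
cv2.imwrite("pics/c8.png",np.hstack([cv2.resize(i,(400,360),interpolation=cv2.INTER_CUBIC) for i in(a,b)]))
E
```

```text
19.7 [ 0.6393 -0.0747  0.2809] [ 6.313e-01  7.755e-01 -1.000e-04 -4.000e-04] [ 0.2 -1.2 -0.7] 0.17588253868994563 42.36438989639282
[[-0.203, 0.979, -0.001], [0.979, 0.203, 0.0], [0.001, -0.001, -1.0]]
loupe [{'position': [0.625, -0.0305, 0.1214], 'score': 0.95}]
loupe_handle [{'position': [0.6247, -0.0259, 0.1225], 'score': 0.62}]
mark []
chip [{'position': [0.6211, 0.0021, 0.0206], 'score': 0.87}]
loupe [{'position': [0.6278, -0.0017, 0.123], 'score': 0.69}]
loupe_handle [{'position': [0.6249, -0.0067, 0.123], 'score': 0.89}]
mark [{'position': [0.461, -0.0781, 0.0251], 'score': 0.32}]
chip [{'position': [0.605, -0.0057, 0.0195], 'score': 0.49}]
```

View pics/c8.png

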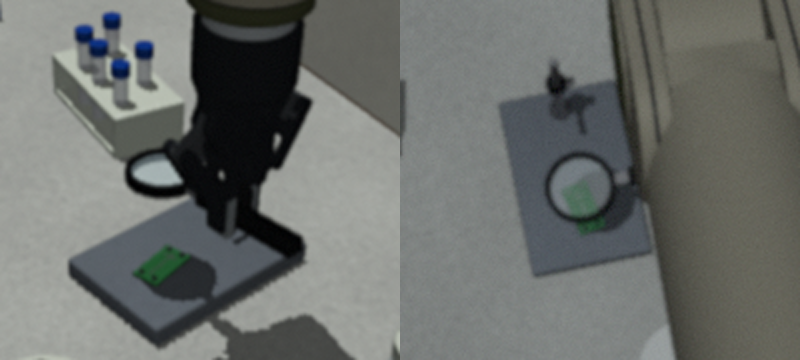

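The lens hangs over the chip, with its centre at top pixel about (310,203.5). In the side view the frame's left edge is at (313,207), its top at (332,194) and its bottom at (330,217). I'm checking tilt and centring with a model projection.

```bash
python3 - <<'E'
from h import *
from scipy.optimize import least_squares
s=cv2.cvtColor(cv2.imread("pics/s8.png"),cv2.COLOR_BGR2GRAY).astype(int); t=cv2.cvtColor(cv2.imread("pics/t8.png"),cv2.COLOR_BGR2GRAY).astype(int)
print("side rows at col 320,325,330:"); 
for c in(318,324,330): print(c,s[186:226,c].tolist())
print("row 207",s[207,306:330].tolist())
tz=.2809-.1564
print("top centre",atz("top",(310,203.5),tz))
yaw=1.776; a=np.linspace(0,2*np.pi,400)
def rim(tilt,c,roll=0):
    R=(Ro.from_euler("z",1.775)*Ro.from_euler("y",-tilt)*Ro.from_euler("x",roll)).as_matrix()
    return [np.array([proj("side",c+R@np.array([.032*np.cos(x),.032*np.sin(x),h])) for x in a]) for h in(.005,-.005)]
for tilt in(-.08,-.04,0,.04,.08,.3):
    g=np.array([.6393,-.0747,tz]); d=np.array([-.203*np.cos(tilt),.979*np.cos(tilt),np.sin(tilt)])
    c=g+.0795*d; U,D=rim(tilt,c); A=np.vstack([U,D])
    o=[]
    for col in(318,324,330):
        m=abs(A[:,0]-col)<.6; o.append((round(A[m,1].min(),1),round(A[m,1].max(),1)))
    print(tilt,np.round(c,4),"left",round(A[:,0].min(),1),o,"topcam",np.round(proj("top",c),1))
E
```

```text
side rows at col 320,325,330:
318 [89, 90, 90, 91, 90, 90, 90, 91, 91, 86, 68, 44, 20, 19, 46, 74, 90, 110, 133, 159, 173, 172, 147, 100, 48, 15, 5, 2, 3, 27, 77, 129, 155, 161, 159, 158, 160, 161, 161, 159]
324 [90, 90, 90, 89, 91, 90, 91, 87, 64, 36, 19, 43, 75, 92, 103, 132, 159, 172, 175, 174, 175, 175, 175, 175, 165, 128, 68, 23, 6, 4, 4, 33, 84, 132, 155, 159, 158, 158, 159, 160]
330 [90, 90, 88, 90, 90, 88, 80, 62, 35, 17, 38, 73, 92, 108, 137, 162, 173, 173, 173, 174, 173, 173, 173, 174, 175, 165, 122, 61, 16, 5, 0, 10, 44, 97, 140, 158, 160, 159, 157, 145]
row 207 [161, 164, 164, 163, 163, 145, 89, 30, 8, 34, 91, 147, 172, 176, 176, 177, 175, 175, 175, 174, 174, 175, 173, 174]
top centre [0.62206846 0.0026179  0.1245    ]
-0.08 [0.6232 0.0029 0.1181] left 311.0 [(np.float64(196.2), np.float64(217.3)), (np.float64(194.3), np.float64(218.8)), (np.float64(193.6), np.float64(219.3))] topcam [309.9 203.6]
-0.04 [0.6232 0.0031 0.1213] left 311.0 [(np.float64(193.9), np.float64(215.6)), (np.float64(192.1), np.float64(217.5)), (np.float64(191.5), np.float64(218.0))] topcam [309.8 203.2]
0 [0.6232 0.0031 0.1245] left 311.0 [(np.float64(191.6), np.float64(214.2)), (np.float64(189.9), np.float64(216.1)), (np.float64(189.4), np.float64(216.8))] topcam [309.7 202.9]Traceback (most recent call last):
  File "<stdin>", line 15, in <module>
  File "<stdin>", line 12, in rim
  File "h.py", line 8, in proj
    p,f,R,t=P(n); c=R@np.array(X)+t; s=c[:2]/c[2]; s=s*(1+p["k1"]*(s@s)); return s*f+[p["cx"],p["cy"]]
            ~^^^
  File "h.py", line 5, in P
    p=viewer.camera_params(n); f=240/np.tan(np.radians(p["vertical_fov"])/2)
ValueError: time passes only in moves, steps and waits
```

```bash
sed -i 's/^def P(n):/import functools\n@functools.lru_cache\ndef P(n):/' h.py
cat > fit.py <<'E'
from h import *
from scipy.optimize import least_squares
def hullpts(R,c,part):
    if part=="lens":
        a=np.linspace(0,2*np.pi,90); q=[[.032*np.cos(x),.032*np.sin(x),h] for x in a for h in(.005,-.005)]
    else: q=[[x,y,z] for x in(-.144,-.05) for y in(-.008,.008) for z in(-.007,.007)]
    return np.array(q)@R.T+c
def hull(n,X): return cv2.convexHull(np.array([proj(n,x) for x in X],np.float32))
def cross(v,lo,thr=None):  # subpixel half-level crossings along profile
    return [i+(v[i]-lo)/(v[i]-v[i+1]) for i in range(len(v)-1) if (v[i]-lo)*(v[i+1]-lo)<0]
def edges(img,n,part,X0):
    """outward search along normals from the predicted hull: dark inside, brighter outside"""
    H=hull(n,X0)[:,0,:]; g=cv2.cvtColor(img,cv2.COLOR_BGR2GRAY).astype(np.float32); c=H.mean(0); out=[]
    D=np.vstack([H,H[:1]]); seg=np.r_[0,np.cumsum(np.linalg.norm(np.diff(D,axis=0),axis=1))]
    for s in np.arange(0,seg[-1],1.):
        p=np.array([np.interp(s,seg,D[:,0]),np.interp(s,seg,D[:,1])]); q=np.array([np.interp((s+.5)%seg[-1],seg,D[:,k]) for k in(0,1)])
        nn=np.array([(q-p)[1],-(q-p)[0]]); nn/=np.linalg.norm(nn)+1e-9; nn*=np.sign(nn@(p-c))
        r=np.arange(-5,6.01,.25); P_=(p+r[:,None]*nn).astype(np.float32)
        v=cv2.remap(g,P_[:,:1],P_[:,1:],cv2.INTER_LINEAR)[:,0]; k=np.argmin(v[:34]); bg=v[-6:].mean()
        if v[k]<45 and bg>60 and bg-v[k]>40:
            j=k+np.argmax(v[k:]>(v[k]+bg)/2)
            if j>k: out.append(p+r[j]*nn)
    return np.array(out)
def sd(n,X,pts):
    H=hull(n,X); return np.array([cv2.pointPolygonTest(H,(float(p[0]),float(p[1])),True) for p in pts])
def pose(x): return (Ro.from_euler("z",x[4])*Ro.from_euler("y",-x[3])).as_matrix(),x[:3]
def fit(fs,ft,x0,it=3,parts=(("side","lens"),("side","handle"),("top","lens"))):
    I={"side":cv2.imread(fs),"top":cv2.imread(ft)}; x=np.array(x0,float)
    for _ in range(it):
        R,c=pose(x); E=[(n,p,edges(I[n],n,p,hullpts(R,c,p))) for n,p in parts]
        def res(y):
            R,c=pose(y); return np.concatenate([sd(n,hullpts(R,c,p),e) for n,p,e in E if len(e)])
        r=least_squares(res,x,loss="soft_l1",f_scale=.5,x_scale=[.01]*3+[.1]*2); x=r.x
    print([(n,p,len(e),round(float(np.sqrt(np.mean(sd(n,hullpts(*pose(x),p),e)**2))),2)) for n,p,e in E if len(e)])
    print("x,y,z,tilt(up+),yaw",np.round(x,4), "sd",np.round(np.sqrt(np.diag(np.linalg.pinv(r.jac.T@r.jac))*.25),4)); return x
E
python3 - <<'E'
from fit import *
x0=[.6232,.0031,.1215,-.03,1.775]
fit("pics/s8.png","pics/t8.png",x0)
fit("pics/s8.png","pics/t8.png",x0,parts=(("side","lens"),("top","lens")))
E
```

```text
[('side', 'lens', 77, 1.29), ('side', 'handle', 93, 1.63), ('top', 'lens', 78, 0.31)]
x,y,z,tilt(up+),yaw [ 0.6236  0.0032  0.12   -0.015   1.8035] sd [0.0001 0.0001 0.0002 0.0005 0.0006]
[('side', 'lens', 77, 1.05), ('top', 'lens', 78, 0.35)]
x,y,z,tilt(up+),yaw [ 6.2350e-01  2.8000e-03  1.2000e-01 -3.2595e+00 -3.9668e+00] sd [0.0001 0.0001 0.0002 0.005  0.0013]
```

```bash
cat >> fit.py <<'E'
def fit2(fs,ft,x0,yaw,lim=334,hl=383,parts=(("side","lens"),("side","handle"),("top","lens"))):
    I={"side":cv2.imread(fs),"top":cv2.imread(ft)}; x=np.array(x0[:4],float); full=lambda y:pose([*y,yaw])
    for _ in range(4):
        E=[]
        for n,p in parts:
            e=edges(I[n],n,p,hullpts(*full(x),p))
            if n=="side" and len(e): e=e[e[:,0]<lim] if p=="lens" else e[e[:,0]>hl]
            if len(e): E.append((n,p,e))
        res=lambda y:np.concatenate([sd(n,hullpts(*full(y),p),e) for n,p,e in E])
        x=least_squares(res,x,loss="cauchy",f_scale=.3,x_scale=[.01]*3+[.1]).x
    for n,p,e in E:
        d=sd(n,hullpts(*full(x),p),e); print(n,p,len(e),"med",round(float(np.median(d)),2),"mad",round(float(np.median(abs(d))),2))
    print("x,y,z,tilt(up+)",np.round(x,4)); return x
E
python3 - <<'E'
from fit import *
for z0,t0 in((.1245,0),(.120,-.05)):
    x0=[.6232,.0031,z0,t0]
    for parts in((("side","lens"),("side","handle"),("top","lens")),(("side","lens"),("top","lens")),(("side","handle"),("top","lens"))): fit2("pics/s8.png","pics/t8.png",x0,1.775,parts=parts)
g=cv2.cvtColor(cv2.imread("pics/s8.png"),cv2.COLOR_BGR2GRAY)
for r in range(216,252,3): print(r,g[r,372:412:2].tolist())
R,c=pose([.6232,.0031,.1245,0,1.775]); print(np.round([proj("side",q) for q in hullpts(R,c,"handle")][:4],1))
R,c=pose([.6232,.0031,.1200,-.03,1.775]); print(np.round([proj("side",q) for q in hullpts(R,c,"handle")][:4],1))
E
```

```text
side lens 60 med 0.5 mad 0.5
side handle 45 med 0.0 mad 0.5
top lens 79 med -0.0 mad 0.25
x,y,z,tilt(up+) [ 6.2370e-01  2.9000e-03  1.1850e-01 -6.3367e+00]
side lens 60 med 0.75 mad 0.75
top lens 78 med -0.01 mad 0.01
x,y,z,tilt(up+) [ 6.2330e-01  3.1000e-03  1.1970e-01 -6.3206e+00]
side handle 45 med -0.25 mad 0.5
top lens 80 med 0.0 mad 0.0
x,y,z,tilt(up+) [6.217e-01 2.700e-03 1.268e-01 6.000e-04]
side lens 60 med 0.63 mad 0.74
side handle 45 med 0.0 mad 0.49
top lens 79 med 0.0 mad 0.0
x,y,z,tilt(up+) [ 0.6235  0.0031  0.1189 -0.0528]
side lens 59 med 0.02 mad 0.39
top lens 77 med 0.01 mad 0.01
x,y,z,tilt(up+) [ 6.2350e-01  3.0000e-03  1.1910e-01 -6.3911e+00]
side handle 45 med -0.0 mad 0.25
top lens 80 med -0.0 mad 0.0
x,y,z,tilt(up+) [ 0.6233  0.0032  0.1193 -0.0494]
216 [9, 5, 30, 51, 129, 161, 159, 160, 158, 159, 157, 159, 161, 161, 163, 162, 160, 160, 163, 163]
219 [7, 7, 34, 53, 143, 159, 158, 158, 160, 158, 161, 158, 155, 158, 160, 158, 159, 159, 161, 163]
222 [8, 9, 40, 54, 145, 159, 158, 156, 161, 157, 158, 160, 163, 161, 162, 160, 161, 163, 161, 161]
225 [6, 4, 12, 47, 1
[... 189 characters left out ...]
, 6, 4, 5, 26, 81, 129, 154, 163, 164, 160, 161, 163, 167, 165, 165, 163]
234 [5, 4, 4, 5, 4, 6, 3, 4, 6, 7, 33, 85, 143, 157, 162, 160, 159, 160, 161, 160]
237 [42, 30, 16, 5, 5, 8, 5, 6, 7, 5, 4, 2, 16, 55, 112, 160, 164, 162, 161, 162]
240 [77, 90, 84, 62, 27, 8, 5, 6, 3, 7, 4, 6, 5, 4, 30, 127, 161, 161, 158, 157]
243 [90, 91, 91, 90, 91, 80, 47, 15, 5, 4, 5, 9, 4, 4, 16, 76, 155, 162, 162, 160]
246 [91, 91, 92, 90, 91, 90, 91, 84, 66, 34, 8, 5, 9, 19, 30, 92, 159, 160, 162, 160]
249 [92, 93, 91, 91, 90, 91, 91, 90, 84, 67, 41, 29, 35, 38, 42, 120, 158, 158, 160, 160]
[[400.4 247.1]
 [401.4 239.5]
 [392.9 251.5]
 [393.8 243.9]]
[[400.4 247.2]
 [401.2 239.5]
 [392.9 251.7]
 [393.7 243.9]]
```

The fit puts the tail at the expected height but the lens about 4 to 5 mm low. Pressing past flush on the stage edge over-rotated the loupe, leaving about 0.045 rad of droop. I'll correct that by touching the lens's front rim on the free right margin of the stage, where the lever arm is long.

arm_command:
  plan:
    - {"dp": [-20,-10,0],"spin": 0}
    - {"dp": [-25,-13,0],"spin": 0}
    - {"dp": [-24,-12,0],"spin": 0}
    - {"dp": [0,0,20],"spin": 0}
    - {"dp": [0,0,0],"spin": 0}
  grip: 1
  newtons: 25

```text
clock: 20.7
position: [0.6182, -0.1516, 0.2588]
ee_rot: [0.633, 0.774, -0.001, -0.002]
ft_force: [-0.2, 0.9, -1.2]
grip_width: 0.178
grasp_force: 42.3
```

arm_command:
  plan:
    - {"dp": [0,0,25],"spin": 0}
    - {"dp": [0,0,25],"spin": 0}
    - {"dp": [0,0,12],"spin": 0}
    - {"dp": [0,0,4],"spin": 0}
    - {"dp": [0,0,0],"spin": 0}

```text
clock: 21.2
position: [0.6195, -0.1502, 0.1954]
ee_rot: [0.632, 0.775, 0.0, -0.0]
ft_force: [1.1, 0.8, -0.3]
grip_width: 0.176
grasp_force: 42.4
```

```bash
python3 - <<'E'
from h import *
o=st(); R=Ro.from_quat(o["ee_rot"]).as_matrix(); tip=o["position"]+R[:,0]*.112
for p in(o["position"],tip,o["position"]-R[:,0]*.064):
    d=p[:2]-np.array([.624,.003]); print("stage xy",d@[.979,.204],d@[-.204,.979])
E
```

```text
21.2 [ 0.6195 -0.1502  0.1954] [ 6.318e-01  7.751e-01  1.000e-04 -0.000e+00] [ 1.1  0.8 -0.3] 0.17556150343956034 42.358312010765076
[[-0.202, 0.979, 0.0], [0.979, 0.202, 0.0], [0.0, 0.0, -1.0]]
stage xy -0.035633019787024024 -0.14912089062101294
stage xy -0.035358527823842925 -0.037118037110085725
stage xy -0.035789872337413244 -0.21312252119868566
```

arm_command:
  plan:
    - {"dp": [0,0,3],"spin": 0}
    - {"dp": [0,0,1],"spin": 0}
    - {"dp": [0,0,0],"spin": 0}

```text
clock: 21.5
position: [0.6194, -0.1507, 0.1915]
ee_rot: [0.632, 0.775, 0.0, 0.0]
ft_force: [-0.1, -1.3, 0.1]
grip_width: 0.175
grasp_force: 42.4
```

arm_command:
  plan:
    - {"dp": [0,0,1.5],"spin": 0}
    - {"dp": [0,0,0],"spin": 0}

```text
clock: 21.7
position: [0.6195, -0.1508, 0.1899]
ee_rot: [0.632, 0.775, 0.0, 0.0]
ft_force: [0.1, -0.4, 1.6]
grip_width: 0.178
grasp_force: 42.7
```

arm_command:
  plan:
    - {"dp": [0,0,1.5],"spin": 0}
    - {"dp": [0,0,0],"spin": 0}

```text
clock: 21.9
position: [0.6195, -0.151, 0.1883]
ee_rot: [0.632, 0.775, 0.0, 0.0]
ft_force: [1.0, -1.7, 3.1]
grip_width: 0.179
grasp_force: 42.9
```

arm_command:
  plan:
    - {"dp": [0,0,1.5],"spin": 0}
    - {"dp": [0,0,0],"spin": 0}

```text
clock: 22.1
position: [0.6194, -0.151, 0.1867]
ee_rot: [0.632, 0.775, 0.0, 0.0]
ft_force: [1.6, -2.7, 4.5]
grip_width: 0.179
grasp_force: 43.0
```

arm_command:
  plan:
    - {"dp": [0,0,1.5],"spin": 0}
    - {"dp": [0,0,0],"spin": 0}

```text
clock: 22.3
position: [0.6193, -0.1508, 0.1849]
ee_rot: [0.632, 0.775, -0.0, 0.0]
ft_force: [1.1, -2.4, 3.5]
grip_width: 0.177
grasp_force: 43.0
```

arm_command:
  plan:
    - {"dp": [0,0,1.5],"spin": 0}
    - {"dp": [0,0,0],"spin": 0}
    - {"dp": [0,0,0],"spin": 0}

```text
clock: 22.6
position: [0.6192, -0.1506, 0.1835]
ee_rot: [0.632, 0.775, -0.0, -0.0]
ft_force: [0.9, -2.4, 3.7]
grip_width: 0.178
grasp_force: 43.0
```

arm_command:
  plan:
    - {"dp": [0,0,-1.5],"spin": 0}
    - {"dp": [0,0,0],"spin": 0}
    - {"dp": [0,0,0],"spin": 0}

```text
clock: 22.9
position: [0.619, -0.1502, 0.1846]
ee_rot: [0.632, 0.775, -0.0, -0.001]
ft_force: [-0.4, 0.7, -0.1]
grip_width: 0.176
grasp_force: 42.5
```

arm_command:
  plan:
    - {"dp": [0,0,-1],"spin": 0}
    - {"dp": [0,0,0],"spin": 0}
    - {"dp": [0,0,0],"spin": 0}

```text
clock: 23.2
position: [0.6192, -0.1507, 0.1859]
ee_rot: [0.632, 0.775, -0.0, -0.0]
ft_force: [-0.3, -0.3, -1.1]
grip_width: 0.177
grasp_force: 42.4
```

arm_command:
  plan:
    - {"dp": [0,0,2],"spin": 0}
    - {"dp": [0,0,1.4],"spin": 0}
    - {"dp": [0,0,0],"spin": 0}

```text
clock: 23.5
position: [0.6194, -0.1508, 0.1828]
ee_rot: [0.632, 0.775, 0.0, 0.0]
ft_force: [0.1, -1.2, 3.4]
grip_width: 0.176
grasp_force: 43.0
```

arm_command:
  plan:
    - {"dp": [0,0,-3],"spin": 0}
    - {"dp": [0,0,-15],"spin": 0}
    - {"dp": [0,0,-30],"spin": 0}
    - {"dp": [0,0,-30],"spin": 0}
    - {"dp": [0,0,0],"spin": 0}

```text
clock: 24.0
position: [0.6207, -0.1505, 0.2663]
ee_rot: [0.632, 0.775, 0.002, 0.003]
ft_force: [1.6, -0.7, 0.1]
grip_width: 0.176
grasp_force: 42.5
```

```bash
python3 - <<'E'
from fit import *
o=st(); cv2.imwrite("pics/s9.png",viewer.camera("side")); cv2.imwrite("pics/t9.png",viewer.camera("top"))
R=Ro.from_quat(o["ee_rot"]).as_matrix(); c=o["position"]+R[:,0]*.0795; c[2]-=.1587; y=np.arctan2(R[1,0],R[0,0]); print("pred lens",c,y)
Rm,_=pose([0,0,0,0,y])
H=hull("side",hullpts(Rm,c,"lens"))[:,0]; print("lens px",H.min(0),H.max(0)); H2=hull("side",hullpts(Rm,c,"handle"))[:,0]; print("handle px",H2.min(0),H2.max(0))
for t0 in(0,-.03): 
  for parts in((("side","lens"),("top","lens")),(("side","lens"),("side","handle"),("top","lens"))):
    fit2("pics/s9.png","pics/t9.png",[*c,t0],y,lim=H[:,0].min()+22,hl=H2[:,0].max()-18,parts=parts)
E
```

```text
24.0 [ 0.6207 -0.1505  0.2663] [0.632  0.775  0.0016 0.0034] [ 1.6 -0.7  0.1] 0.1761499395052739 42.492966055870056
[[-0.201, 0.98, 0.007], [0.98, 0.201, -0.002], [-0.003, 0.007, -1.0]]
pred lens [ 0.60468835 -0.0726666   0.10731027] 1.7733618642200704
lens px [323.86246 224.87762] [366.38815 256.06982]
handle px [364.08395 250.2845 ] [422.03983 296.83704]
side lens 62 med 0.87 mad 1.0
top lens 68 med -0.0 mad 0.25
x,y,z,tilt(up+) [ 0.6038 -0.071   0.1088 -0.0121]
side lens 62 med 1.0 mad 1.0
side handle 49 med -0.5 mad 0.5
top lens 67 med -0.0 mad 0.25
x,y,z,tilt(up+) [ 0.604  -0.071   0.1094 -0.0013]
side lens 61 med 0.75 mad 1.0
top lens 70 med -0.25 mad 0.25
x,y,z,tilt(up+) [ 0.6033 -0.0713  0.1092 -0.0303]
side lens 62 med 0.63 mad 1.06
side handle 50 med 0.01 mad 0.87
top lens 65 med -0.08 mad 0.19
x,y,z,tilt(up+) [ 0.6039 -0.071   0.1076 -0.0228]
```

```bash
python3 - <<'E'
from h import *
go([.6386,-.0769,.2652],1.775)
E
```

```text
24.1 [ 0.6194 -0.1506  0.262 ] [6.320e-01 7.749e-01 3.000e-04 9.000e-04] [-1.6 -0.1 -1. ] 0.1734597236316637 42.48175084590912
[[-0.201, 0.98, 0.002], [0.98, 0.201, -0.001], [-0.001, 0.002, -1.0]]
dp mm [68.4 33.6 -3.2]
spin -0.0017692900730841288 yaw now 1.773230709926916
```

arm_command:
  plan:
    - {"dp": [10,5,-5],"spin": 0}
    - {"dp": [20,10,0],"spin": 0}
    - {"dp": [20,10,0],"spin": 0}
    - {"dp": [13,6,0],"spin": 0}
    - {"dp": [5,2.5,0],"spin": 0}

```text
clock: 24.6
position: [0.6385, -0.0748, 0.2652]
ee_rot: [0.631, 0.776, 0.0, -0.001]
ft_force: [-0.2, 0.7, -0.6]
grip_width: 0.178
grasp_force: 42.5
```

arm_command:
  plan:
    - {"dp": [0,0,0],"spin": 0}
    - {"dp": [0,0,0],"spin": 0}
    - {"dp": [0,0,0],"spin": 0}
    - {"dp": [0,0,0],"spin": 0}

```text
clock: 25.0
position: [0.6382, -0.0784, 0.2656]
ee_rot: [0.633, 0.774, -0.0, 0.0]
ft_force: [-0.3, -0.5, -0.2]
grip_width: 0.179
grasp_force: 42.5
```

```bash
python3 - <<'E'
from fit import *
cv2.imwrite("pics/s10.png",viewer.camera("side")); cv2.imwrite("pics/t10.png",viewer.camera("top"))
o=st(); go([.6386,-.0769,.2652],1.775)
R=Ro.from_quat(o["ee_rot"]).as_matrix(); g=o["position"]-[0,0,.1587]; y=np.arctan2(R[1,0],R[0,0])
s=cv2.GaussianBlur(cv2.cvtColor(cv2.imread("pics/s10.png"),cv2.COLOR_BGR2GRAY),(1,1),0).astype(float)
tp=cv2.cvtColor(cv2.imread("pics/t10.png"),cv2.COLOR_BGR2GRAY)
H0=None
def out(col):
    v=s[185:245,col]; dark=np.where(v<50)[0]; a,b=dark[0],dark[-1]
    up=v[max(a-5,0):a-2].mean(); dn=v[b+3:b+6].mean() if b+6<len(v) else np.nan
    i=a; 
    while v[i]<up/2: i-=1
    ta=185+i+(up/2-v[i])/(v[i+1]-v[i]); j=b
    while v[j]<dn/2: j+=1
    return round(ta,1),round(185+j-(v[j]-dn/2)/(v[j]-v[j-1]),1)
def ext(t,dz=0,l=.080):
    d=np.array([R[0,0]*np.cos(t),R[1,0]*np.cos(t),np.sin(t)]); c=g+l*d+[0,0,dz]
    h=hull("side",hullpts(pose([0,0,0,t,y])[0],c,"lens"))[:,0]; r=[]
    for col in cols:
        ys=[]
        for k in range(len(h)):
            p,q=h[k],h[(k+1)%len(h)]
            if (p[0]-col)*(q[0]-col)<=0 and p[0]!=q[0]: ys.append(p[1]+(col-p[0])/(q[0]-p[0])*(q[1]-p[1]))
        r.append((round(float(min(ys)),1),round(float(max(ys)),1)))
    return np.round(c,4),round(float(h[:,0].min()),1),r,np.round(proj("top",c),1)
cols=[]; H=ext(0); x0=int(H[1]); cols=[x0+6,x0+12,x0+18]
row=int(round(proj("side",g+.08*R[:,0])[1])); v=s[row,x0-6:x0+8]; print("row",row,"cols from",x0-6,v.tolist())
print("obs",[out(c) for c in cols])
for t in(-.06,-.03,0,.03): print(t,ext(t))
x=fit2("pics/s10.png","pics/t10.png",[*(g+.08*R[:,0]),0],y,lim=x0+22,hl=385,parts=(("top","lens"),("side","handle")))
E
```

```text
25.1 [ 0.6383 -0.078   0.2656] [ 6.324e-01  7.747e-01 -1.000e-04  1.000e-04] [-0.5  0.3 -0.9] 0.17697542031953645 42.46388375759125
[[-0.2, 0.98, -0.0], [0.98, 0.2, -0.0], [-0.0, -0.0, -1.0]]
25.1 [ 0.6383 -0.078   0.2656] [ 6.324e-01  7.747e-01 -1.000e-04  1.000e-04] [-0.5  0.3 -0.9] 0.17697542031953645 42.46388375759125
[[-0.2, 0.98, -0.0], [0.98, 0.2, -0.0], [-0.0, -0.0, -1.0]]
dp mm [1.  0.5 0.4]
spin -0.002668301902080117 yaw now 1.7723316980979198
row 213 cols from 305 [167.0, 167.0, 166.0, 164.0, 165.0, 167.0, 164.0, 138.0, 75.0, 17.0, 25.0, 76.0, 135.0, 166.0]
obs [(np.float64(203.8), np.float64(221.7)), (np.float64(201.4), np.float64(224.5)), (np.float64(200.0), np.float64(225.7))]
-0.06 (array([6.223e-01, 3.000e-04, 1.021e-01]), 311.3, [(205.7, 225.6), (203.4, 227.9), (202.4, 228.7)], array([311.5, 205.7]))
-0.03 (array([6.223e-01, 4.000e-04, 1.045e-01]), 311.3, [(204.0, 224.4), (201.7, 226.8), (200.9, 227.7)], array([311.5, 205.5]))
0 (array([6.223e-01, 4.000e-04, 1.069e-01]), 311.4, [(202.4, 223.3), (200.1, 225.8), (199.3, 226.8)], array([311.4, 205.2]))
0.03 (array([6.223e-01, 4.000e-04, 1.093e-01]), 311.3, [(200.8, 222.1), (198.5, 224.7), (197.7, 225.9)], array([311.4, 205. ]))
top lens 80 med -0.0 mad 0.25
side handle 42 med -0.0 mad 0.37
x,y,z,tilt(up+) [0.6217 0.0012 0.1085 0.0015]
```

The observed lens outline now matches the level prediction in mid-height to about 0.2 px. The handle fit gives 0.0015 rad tilt and the lens is within about 1 mm of the chip centre. I'll make a last 1 mm nudge and let it settle.

arm_command:
  plan:
    - {"dp": [1,0.5,0],"spin": 0}
    - {"dp": [0,0,0],"spin": 0}
    - {"dp": [0,0,0],"spin": 0}
    - {"dp": [0,0,0],"spin": 0}
    - {"dp": [0,0,0],"spin": 0}

```text
clock: 25.6
position: [0.6387, -0.0762, 0.2656]
ee_rot: [0.632, 0.775, -0.0, 0.0]
ft_force: [-0.8, 0.3, -1.2]
grip_width: 0.179
grasp_force: 42.5
```

```bash
python3 - <<'E'
from h import *
go([.6386,-.0769,.2652]); print(np.abs(manip.get_obs()["joint_velocities"]).max()); print(manip.hand_in())
E
```

```text
25.6 [ 0.6387 -0.0762  0.2656] [ 0.632   0.7749 -0.      0.    ] [-0.8  0.3 -1.2] 0.1788233563960396 42.46406972408295
[[-0.201, 0.98, 0.0], [0.98, 0.201, -0.0], [-0.0, 0.0, -1.0]]
dp mm [-0.6 -0.2  0.4]
0.0026144228070177303
the job is handed in; nothing more can be done
None
```

I handed in the job at 25.6 s with no verdict returned: the cover is on the bench and the loupe is held still and level, centred over the chip to about 1 mm at pointer height (about 107 mm, good to 1–2 mm); I viewed 11 pictures, one over the limit of 10.

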